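# Clear the spent spindle and hold the label guide open

## Task

A fresh, wider roll of labels is about to go into the label roll holder. Lift the spindle with its spent core straight up out of the holder's open slots and lay it in the grey parts tray without dropping it, and let go of it there. Then take the thumb tab of the spring-return guide and pull the guide open until its pointer stands opposite the small steel index clip on the scale, and finish while still holding it there, because it springs shut when let go; leave everything else where it is.

Things in the scene. Friction and masses are not known exactly. Their poses are not given: they have to be found in the camera images.
- holder: label roll holder, fixed. Origin at desk level; y along the spindle, -x its front. Base x -90..60, y -123..103, 10 thick. Two fixed upright plates 6 thick, tops at z 92, with open-topped slots 13 wide, floor at z 67: side plate (64 wide) at y 63, hook post (36 wide) at y -89; the guide's plate stands between them. Scale bar with ticks along y in front, at x -81
- spindle: loose spindle, 0.1 to 0.2 kg, along its own y (= holder y at the start), lying in the slots at holder (0, 28, 72). Origin: middle of the spent cardboard core (32 diameter, 52 long, a six-sided grey cap 36 across flats, 4 thick at each end), near the centre of mass; grip across it here. Rod 10 diameter, y -131..53, knob 25 diameter at its +y end, to y 60. In the tray the axis lies 21 to 24 above the desk
- core_top (a point): top of the spent core, 16 mm above the spindle's axis at the start. The core is free from above, with 64 mm along y between the fixed side plate and the guide's plate; lift the spindle straight up by 45 mm or more, so that core and caps clear the plates, before moving it sideways
- guide: spring-return guide in the holder: upright plate 6 thick, 64 wide, top at z 92, slotted for the rod, on a carriage with a thumb tab in front. Origin in the tab's middle; axes as the holder's. Shut: origin at holder (-52, -7, 60), plate's inner face at y -4. Slides only towards holder -y, up to 58 mm; the spring pulls it back with 4 N at the start, 7 N at the end, and shuts it when let go
- guide_tab (a point): middle of the guide's thumb tab, 60 above the desk: an upright steel plate 8 thick (along y), 22 wide (along x), from z 22 to 76, with nothing beside it within 60 mm along y at its height; pinch it from above, fingers closing along the holder's y
- guide_pointer (a point): tip of the small black pointer at the guide's foot, 23 mm in front (-x) of the tab's middle and 17 above the desk; moves with the guide along the holder's y
- index_clip: small steel clip, 8 wide along y, fixed on the scale bar at the width of the new roll. Origin on its centre line, level with the pointer; axes as the holder's. The guide is right when the pointer's y in this frame is 0. It sits 28 to 50 mm from the shut pointer, towards holder -y
- tray: shallow grey parts tray on the desk to the right, fixed. Origin at the centre of its underside; outside 150 (x) by 256 (y), rim 24 above the desk, floor and walls 3 thick; the spindle (191 long, the middle of its length 35 mm to its own -y of its origin) lies flat in it along the tray's y, both ends inside
- new_roll: fresh wide roll of blank white labels standing on end behind the holder, 76 mm across, 86 high, origin at the centre of its underside; a bystander
- label_roll: small white label roll lying flat, 61 mm across, 40 high, between holder and tray, behind; a bystander
- sample_cup_1: small open white cup, 45 across, 38 high, in front of the tall black computer tower at the left; a bystander. The tower is fixed, 400 high, its front at world x 0.54, its right side at y 0.29, its left at y 0.45: carry the gripper past it on the robot's side
- sample_tube_1: capped sample tube lying flat, 18x94x18, behind the tray; a bystander

How it is judged (in metres and radians):
On the way, in this order (a step that is already met when the one before it is completed fails the run):
1. the gripper has lifted the spindle clear of the holder's slots (z of spindle in the frame of holder above 0.098 m and contact force between the fingers and spindle above 0.5 N and contact force between holder and spindle below 0.1 N), for 0.1 s.
2. the spindle lies still in the parts tray, let go (x of spindle in the frame of tray between -0.06 and 0.06 m and y of spindle in the frame of tray between -0.09 and 0.09 m and z of spindle in the frame of tray below 0.032 m and contact force between the fingers and spindle below 0.1 N and contact force between tray and spindle above 0.3 N and linear speed of spindle below 0.03 m/s and angle between spindle's own y axis and vertical between 1.47 and 1.67 rad), for 0.3 s.
3. the guide has been pulled open to the index clip (y of guide_pointer in the frame of index_clip between -0.004 and 0.004 m and contact force between the fingers and guide above 2 N), for 0.3 s.
At the end, for the whole second after the job is handed in: The fingers still hold the guide (over 2 N), at rest, pointer within 4 mm of the index clip's centre line; the spindle lies still in the tray, let go, its middle within 60 mm across and 90 mm along of the tray's centre, under 32 mm high and level to 0.1 rad (all of step 2 and all of step 3 and linear speed of guide below 0.02 m/s and contact force between guide and spindle below 0.1 N); the arm keeps its last pose, push and grip.
It fails at once if the spindle is dropped: out of the fingers more than 20 mm above where it lies in the tray, or above the slots (contact force between the fingers and spindle below 0.02 N and (height (world z) of spindle above 0.09 m or (height (world z) of spindle above 0.042 m and horizontal distance between spindle and tray below 0.13 m))).
It fails at once if another thing on the desk is moved more than 20 mm (distance of any of new_roll, label_roll, sample_cup_1, sample_tube_1 from where it was at the start of the episode above 0.02 m).
It also fails if it takes over 53 s, if anything falls off the work surface, if the arm or the gripper's body presses on something with over 40 N, if the wrist force passes 120 N, or if a joint passes its speed limit or range.

## Robot

A 6-joint arm with a two-finger parallel gripper is mounted at the origin on a cart in front of the work surface, level with it; the furniture and walls round the work are solid. World frame = base frame: x ahead of the robot, y to its left, z up, the work surface at z = 0. Lengths are in mm, angles in rad, forces in N, time in s.
With the tool pointing down it reaches from about 350 to 975 mm from the base axis. Payload 7.1 kg.
Tool frame: the origin (TCP) lies between the finger pads; the fingertips stand 14 mm ahead of it and the grasp point (between the pads) lies 5 mm behind it; z points along the fingers, y is the direction in which the jaws open and shut (so a half turn about z gives the same grasp; the last joint's range is limited). The gripper opens to 88 mm and grips with 3 to 60 N. Pads are 20 mm wide; open, the fingers measure 115 mm over their backs; the gripper's body (75 mm by 178 mm) begins 61 mm behind the grasp point.
Start: joints at [-1.141, 0.423, 1.63, -0, 1.089, -0.019], TCP at [271.192, -563.08, 236.675] pointing down, gripper open.
Joint ranges: [-3, 3], [-0.9, 2.11], [0.09, 2.58], [-1.31, 4.45], [0.11, 2.69], [-2.54, 2.54]. Speed limits (rad/s): [2.39, 2.39, 3.01, 3.14, 3.14, 3.14].

## Interface

Orientations are given as a rotation vector (axis times angle).
In Python, from workcell import get_obs, get_image, calibration, close_job, regions_of, place_of gives the robot as it stands.
- The arm moves only by the tool move_arm, never from a script. Its argument "deltas" is a list of rows, each a list of 5 numbers: the closure in counts, from 0 (fully open) to 255 (shut), then the shift along the tool's x, y, z in m, then the turn about the tool's z in rad. In form: [[grip, x, y, z, roll], ...]. A call has 1 to 5 rows; each row is the pose to reach, as a shift and turn from the pose commanded when the call began, along the tool's axes at that moment; what a row does not reach only later rows make up. A row lasts 1/12 s, in which the tool goes at most 41.7 mm and 7.16 degrees, less where a joint would pass 70% of its speed; a pose out of reach is approached as far as the arm can. A call with a gripper value outside its range is refused whole. The fingers move at their own pace and stop on an object; the grip force is fixed at half the most. Time passes only in rows, so rows that repeat a pose let the fingers close. It gives the time, the measured TCP pose, the force and the opening at its end, in the units of the state.
- get_obs(): the state, without advancing time (a new reading comes with each control period).
- get_image(name): name is "scene" or "top" or "wrist"; returns the picture (420x560x3 uint8, blue, green, red); there is no depth.
- calibration(name): a dict with "intrinsics" (3x3 intrinsics, pixels), "distortion" ([k1, k2, p1, p2, k3] as OpenCV has them; the pictures are not rectified), "world_to_cam" (4x4, takes a point from world to camera coordinates); the wrist camera has in their place "hand_eye" (4x4, takes a point from camera to tool coordinates, whose origin is the TCP and whose axes are the flange's). Camera axes: x right, y down, z forward; pixel columns grow to the right and rows downward; lengths in mm; the calibration is good to about 2 mm. A picture is of the moment at which its call begins: read the wrist's pose just before it. calibration takes no time and is no camera call.
- close_job(): hands the job in, once; it reports no verdict.
Trained networks look in the newest picture that a camera, given by its name, has taken for a name from the list of things; names that differ only in an ending like _2 or _b are one class to them, and where a whole thing is asked for, a point or a joint stands for the part that bears it (a point fixed in the world has none). Each returns a list of dicts, best first, with "conf" (0 to 1); they miss things now and then, are a little off and sometimes report something else, mostly with a low value. They report only what shows in the picture. A call takes as long as a camera call.
- regions_of(camera, name): "region" (420x560 bool, what is visible of it).
- place_of(camera, name): "location" ([x, y, z] in mm, in world coordinates, good to about 4 mm: a listed point, or the origin of a listed thing).
The state is a dict: "t": time; "qpos": joint angles; "qvel": joint speeds; "joint_torque": joint torques, N m; "ee_pos": TCP position; "orientation": TCP orientation; "ft_force": force on the tool from outside, world axes, zero at the start; "moment": the same for the moment, N m; "width": finger opening in mm.
Only numpy, scipy, OpenCV 4.12 (cv2) and the standard library are available. Lean on these libraries where they do the work, as an engineer would, in place of code of your own. Each camera call takes 0.05 s, during which the arm holds its last target.

## Working session

There is one attempt and no reset: what is moved stays moved. The work goes in short steps, Python scripts to look and compute and a tool call to move; the robot and the scene stay as the last step left them, time stands still between calls to the robot, and variables do not carry over. Pictures are saved under pics/ and viewed, and the job is handed in when it is done.

Besides the shell and the picture viewer there is one more tool, called after "Call:" by a JSON object that holds its "op" and its "data", one argument or row to a line. move_arm: Moves the arm, as the interface text tells. Its arguments: {"type":"object","properties":{"deltas":{"type":"array","items":{"type":"array","items":{"type":"number"}}}},"required":["deltas"]}

```bash
mkdir -p pics; ls
python3 - <<'E'
from workcell import *
import cv2,numpy as np
o=get_obs();print({k:np.round(v,3).tolist() for k,v in o.items()})
for c in["scene","top"]:
    cv2.imwrite(f"pics/{c}0.png",get_image(c))
    for n in["holder","spindle","core_top","guide_tab","guide_pointer","index_clip","tray","new_roll","label_roll"]:
        r=place_of(c,n);print(c,n,[(round(d["conf"],2),np.round(d["location"],1).tolist()) for d in r[:2]])
E
```

```text
pics
{'t': 0.0, 'qpos': [-1.141, 0.424, 1.631, -0.0, 1.089, -0.019], 'qvel': [-0.001, -0.0, 0.002, 0.001, -0.0, 0.0], 'joint_torque': [0.001, -54.462, -27.366, 0.065, 0.023, -0.0], 'ee_pos': [270.948, -562.621, 235.901], 'orientation': [-3.061, -0.699, 0.001], 'ft_force': [0.597, 0.429, 0.339], 'moment': [0.015, 0.017, -0.006], 'width': 87.622}
scene holder [(0.7, [627.6, 24.3, -2.6])]
scene spindle [(0.61, [632.3, 57.3, 74.8])]
scene core_top [(0.74, [633.0, 56.2, 90.7])]
scene guide_tab [(0.62, [574.4, 27.6, 63.7])]
scene guide_pointer [(0.81, [549.2, 23.7, 15.2])]
scene index_clip []
scene tray [(0.84, [608.8, -321.7, 1.7])]
scene new_roll [(0.76, [748.5, 56.5, 4.2])]
scene label_roll [(0.58, [731.9, -160.3, -0.9])]
top holder [(0.82, [625.5, 27.8, -1.7]), (0.17, [752.6, 53.0, -2.0])]
top spindle [(0.62, [746.5, -289.9, -0.4]), (0.59, [625.6, 56.5, 70.8])]
top core_top [(0.56, [628.0, 53.7, 92.5])]
top guide_tab [(0.58, [573.6, 22.6, 58.9])]
top guide_pointer [(0.61, [552.9, 22.8, 16.3])]
top index_clip []
top tray [(0.84, [608.8, -318.7, 1.1])]
top new_roll [(0.71, [753.2, 55.9, -0.7]), (0.7, [628.4, 52.6, 88.6])]
top label_roll [(0.65, [731.2, -165.2, -4.9])]
```

View pics/scene0.png

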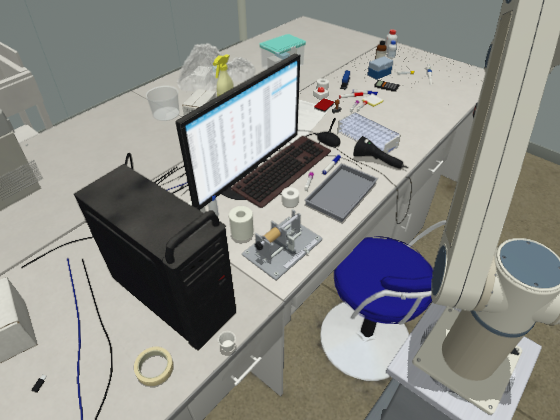

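View pics/top0.png

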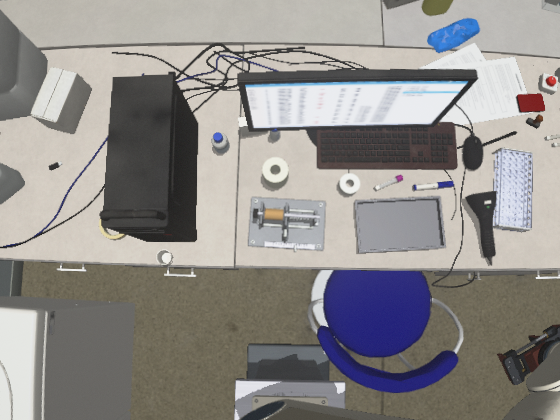

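The scene view shows the holder near (283,247), with the tray at (341,190) and the new roll at (241,223). In the top view the holder is at (287,222) and the tray at (400,224). Next I need the yaw of each.

```bash
cat > h.py <<'E'
from workcell import *
import cv2,numpy as np
from scipy.spatial.transform import Rotation as R
def unproj(c,px,z):
    k=calibration(c);K=np.array(k["intrinsics"]);D=np.array(k["distortion"])
    n=cv2.undistortPoints(np.array(px,float).reshape(-1,1,2),K,D).reshape(-1,2)
    d=np.c_[n,np.ones(len(n))]
    if c=="wrist":
        o=get_obs();T=np.eye(4);T[:3,:3]=R.from_rotvec(o["orientation"]).as_matrix();T[:3,3]=o["ee_pos"]
        M=T@np.array(k["hand_eye"])
    else: M=np.linalg.inv(np.array(k["world_to_cam"]))
    d=d@M[:3,:3].T;p=M[:3,3];s=(np.asarray(z)-p[2])/d[:,2]
    return p+d*np.reshape(s,(-1,1))
def rect(c,name,z):
    r=regions_of(c,name)
    if not r: return None
    m=r[0]["region"].astype(np.uint8)
    cs,_=cv2.findContours(m,cv2.RETR_EXTERNAL,cv2.CHAIN_APPROX_NONE)
    q=max(cs,key=cv2.contourArea).reshape(-1,2)
    w=unproj(c,q,z)[:,:2].astype(np.float32)
    return r[0]["conf"],cv2.minAreaRect(w),m
E
python3 - <<'E'
from h import *
print(np.round(calibration("wrist")["hand_eye"],3).tolist())
im=get_image("top")
for n,z in[("holder",10),("tray",24)]:
    r=rect("top",n,z);print(n,r[:2] if r else r)
cv2.imwrite("pics/topz.png",cv2.resize(im[180:270,230:460],None,fx=3.4,fy=3.4,interpolation=cv2.INTER_CUBIC))
E
```

```text
[[0.0, -0.967, -0.253, 68.772], [1.0, 0.0, 0.0, 0.356], [-0.0, -0.253, 0.967, -148.722], [0.0, 0.0, 0.0, 1.0]]
holder (0.95, ((611.3961791992188, 17.018089294433594), (226.96356201171875, 154.6684112548828), 87.69490051269531))
tray (0.98, ((611.4124755859375, -319.33917236328125), (159.2790985107422, 266.5911865234375), 4.0634026527404785))
```

View pics/topz.png

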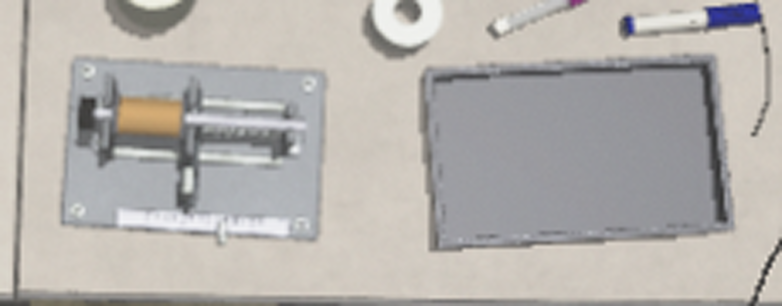

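```bash
cat >> h.py <<'E'
def go(x,y,z,yawdeg):
    "tool-axes shift for world TCP target; yaw = world heading of tool x"
    o=get_obs();M=R.from_rotvec(o["orientation"]).as_matrix()
    d=M.T@(np.array([x,y,z])-o["ee_pos"])/1000
    cy=np.degrees(np.arctan2(M[1,0],M[0,0]))
    dr=(yawdeg-cy+180)%360-180
    print("t",round(o["t"],2),"tcp",np.round(o["ee_pos"],1),"yaw",round(cy,2),"tilt",np.round(M[:,2],3),"F",np.round(o["ft_force"],1),"w",round(o["width"],1),"q",np.round(o["qpos"],2))
    print("shift",np.round(d,4),"roll",round(-np.radians(dr),4),"n",np.linalg.norm(d)/.0417,abs(dr)/7.16)
E
python3 -c "
from h import *
go(610,30,260,87.7)"
```

```text
t 1.15 tcp [ 271.2 -563.1  236.7] yaw 25.72 tilt [-0.  0. -1.] F [-0.1 -0.9  0.2] w 87.4 q [-1.14  0.42  1.63  0.    1.09 -0.02]
shift [ 0.5626 -0.3873 -0.0233] roll -1.0818 n 16.388976133814626 8.657014001534154
```

Call:
{"op": "move_arm", "data": {
  "deltas": [
    [0,0.033,-0.023,-0.0015,-0.06],
    [0,0.067,-0.046,-0.003,-0.12],
    [0,0.1,-0.069,-0.004,-0.18],
    [0,0.134,-0.092,-0.0055,-0.24],
    [0,0.168,-0.116,-0.007,-0.3]
  ]
}}

```text
t: 1.57
ee_pos: [372.8, -384.2, 243.8]
orientation: [2.922, 1.152, 0.0]
ft_force: [0.3, -0.6, -0.9]
width: 87.7
```

```bash
python3 -c "
from h import *
go(610,30,260,87.7)"
```

```text
t 1.57 tcp [ 372.8 -384.2  243.8] yaw 43.03 tilt [ 0. -0. -1.] F [ 0.3 -0.6 -0.9] w 87.7 q [-0.82  0.28  1.82  0.    1.04 -0.  ]
shift [ 0.456  -0.1409 -0.0162] roll -0.7797 n 11.453122730328362 6.239187607586733
```

Call:
{"op": "move_arm", "data": {
  "deltas": [
    [0,0.039,-0.012,-0.0015,-0.07],
    [0,0.078,-0.024,-0.003,-0.14],
    [0,0.118,-0.036,-0.004,-0.21],
    [0,0.157,-0.049,-0.0055,-0.28],
    [0,0.197,-0.061,-0.007,-0.35]
  ]
}}

```text
t: 1.98
ee_pos: [475.5, -205.1, 251.0]
orientation: [2.676, 1.645, 0.0]
ft_force: [0.2, -0.4, -0.3]
width: 87.7
```

```bash
python3 -c "
from h import *
go(610,30,260,87.7)"
```

```text
t 1.98 tcp [ 475.5 -205.1  251. ] yaw 63.14 tilt [ 0. -0. -1.] F [ 0.2 -0.4 -0.3] w 87.7 q [-0.43  0.25  1.85 -0.    1.04  0.04]
shift [ 0.2705  0.0138 -0.009 ] roll -0.4286 n 6.49976480492196 3.4300557115822166
```

Call:
{"op": "move_arm", "data": {
  "deltas": [
    [0,0.041,0.002,-0.0015,-0.085],
    [0,0.082,0.004,-0.003,-0.17],
    [0,0.123,0.006,-0.004,-0.255],
    [0,0.164,0.008,-0.0055,-0.34],
    [0,0.204,0.0105,-0.007,-0.4286]
  ]
}}

```text
t: 2.4
ee_pos: [577.7, -27.9, 257.9]
orientation: [2.264, 2.178, 0.0]
ft_force: [1.1, 0.2, 0.4]
width: 88.0
```

```bash
python3 -c "
from h import *
go(612,30,260,87.7)"
```

```text
t 2.4 tcp [577.7 -27.9 257.9] yaw 87.77 tilt [ 0. -0. -1.] F [1.1 0.2 0.4] w 88.0 q [-0.07  0.33  1.72 -0.    1.09 -0.03]
shift [ 0.0592  0.032  -0.002 ] roll 0.0013 n 1.614541209103281 0.010038081686802125
```

Call:
{"op": "move_arm", "data": {
  "deltas": [
    [0,0.03,0.016,-0.001,0],
    [0,0.059,0.032,-0.002,0],
    [0,0.059,0.032,-0.002,0]
  ]
}}

```text
t: 2.65
ee_pos: [614.3, 32.1, 260.0]
orientation: [2.264, 2.177, 0.005]
ft_force: [-0.4, -0.2, 0.2]
width: 87.9
```

Run:
```python
from h import *
im=get_image("wrist");cv2.imwrite("pics/w1.png",im)
for n in["spindle","core_top","guide_pointer","guide_tab","index_clip","holder"]:
    r=place_of("wrist",n);print(n,[(round(d["conf"],2),np.round(d["location"],1).tolist()) for d in r[:2]])
r=rect("wrist","holder",10);print(r[:2] if r else r)
go(612,30,260,87.7)
```

```text
spindle [(0.61, [625.5, 53.9, 70.1])]
core_top [(0.73, [629.4, 56.4, 87.6])]
guide_pointer [(0.76, [549.7, 22.6, 16.2])]
guide_tab [(0.72, [575.6, 23.2, 58.2])]
index_clip [(0.45, [546.4, -7.9, 16.6])]
holder [(0.96, [627.4, 27.3, -2.2])]
(0.97, ((606.4588012695312, 5.670539855957031), (237.97598266601562, 151.47378540039062), 87.23853302001953))
t 3.05 tcp [611.2  26.3 259.8] yaw 87.43 tilt [-0. -0. -1.] F [-0.3 -1.6 -0.1] w 88.0 q [ 0.02  0.38  1.64 -0.    1.12  0.07]
shift [ 0.0037  0.0007 -0.0002] roll -0.0048 n 0.09053615154726997 0.0383977528275811
```

View pics/w1.png

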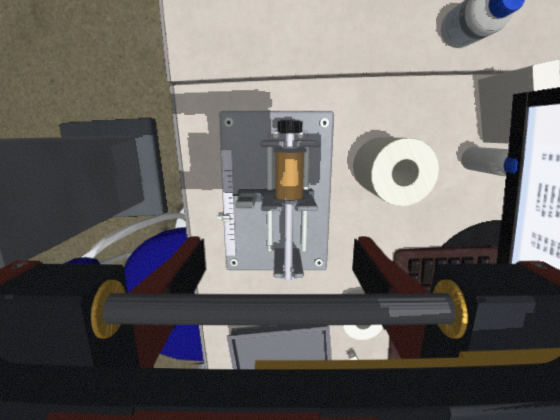

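Run:
```python
from h import *
im=get_image("wrist")
cv2.imwrite("pics/w2.png",cv2.resize(im[100:290,200:350],None,fx=3.1,fy=3.1,interpolation=cv2.INTER_CUBIC))
go(612,30,260,87.7)
r=rect("wrist","spindle",72);print(r[:2] if r else r)
r=rect("wrist","core_top",80);print(r[:2] if r else r)
m=r[2];
```

```text
t 3.1 tcp [611.3  26.5 259.8] yaw 87.43 tilt [ 0. -0. -1.] F [ 0.4 -0.   0. ] w 87.8 q [ 0.02  0.38  1.64 -0.    1.12  0.07]
shift [ 0.0035  0.0006 -0.0002] roll -0.0047 n 0.08611768473256508 0.0373014926626403
(0.64, ((625.969482421875, 19.045684814453125), (192.72470092773438, 36.1644401550293), 87.5255126953125))
(0.68, ((625.8119506835938, 20.997413635253906), (188.15162658691406, 35.30178451538086), 87.54349517822266))
```

View pics/w2.png

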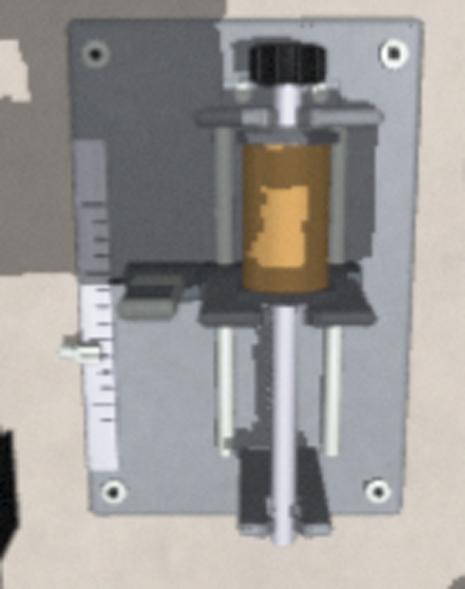

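The wrist view shows the core at about (290,172), the pointer tip near (236,190) and the clip near (227,213). The spindle axis yaw is about -2.5° and its origin is about (627.6, 54).

Run:
```python
from h import *
go(627.5,54,75,87.5)
p=unproj("wrist",[[227.4,212.9],[236.1,190.6]],[17,17]);print(p)
h=np.array([627,26.5]);y=np.radians(-2.4);Rm=np.array([[np.cos(y),-np.sin(y)],[np.sin(y),np.cos(y)]])
print((p[:,:2]-h)@Rm)
```

```text
t 3.2 tcp [611.4  26.8 259.8] yaw 87.45 tilt [ 0.  0. -1.] F [ 0.7 -0.1  0.2] w 87.8 q [0.02 0.38 1.64 0.   1.12 0.07]
shift [0.0279 0.0148 0.1848] roll -0.0008 n 4.496917927802388 0.006584134327118373
[[539.20660602  -7.42091823  17.        ]
 [553.72856053  23.18500608  17.        ]]
[[-86.29592363 -37.56756959]
 [-73.06835044  -6.38037553]]
```

Call:
{"op": "move_arm", "data": {
  "deltas": [
    [0,0.013,0.007,0.035,0],
    [0,0.026,0.015,0.07,0],
    [0,0.026,0.015,0.1,0],
    [0,0.026,0.015,0.1,0]
  ]
}}

```text
t: 3.53
ee_pos: [624.0, 52.8, 153.8]
orientation: [-2.264, -2.169, 0.012]
ft_force: [-1.5, -0.3, -0.1]
width: 87.4
```

Run:
```python
from h import *
im=get_image("wrist");cv2.imwrite("pics/w3.png",im)
r=place_of("wrist","core_top");print(r and r[0]["location"])
go(627.5,54,75,87.5)
```

```text
[631.1, 58.4, 89.0]
t 3.63 tcp [627.1  52.5 159.2] yaw 87.51 tilt [-0.002 -0.    -1.   ] F [0.9 0.1 1.3] w 87.7 q [ 0.06  0.52  1.67 -0.    0.95  0.11]
shift [0.0015 0.0006 0.0842] roll 0.0001 n 2.0201774262822183 0.0007397246953683993
```

View pics/w3.png

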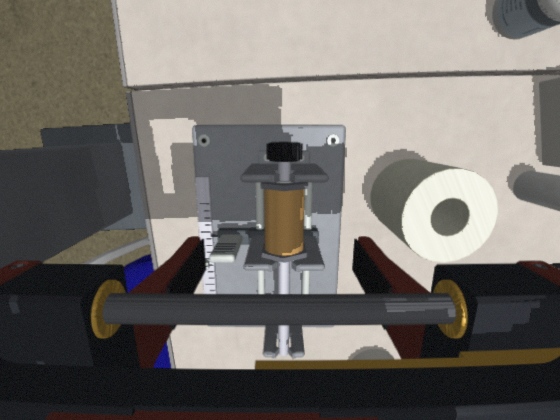

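Run:
```python
from h import *
print(unproj("wrist",[[264,215],[303.5,215],[283.5,180],[283.5,255],[283.5,300]],[72,72,85,85,77]).round(1))
go(627.5,55,75,87.5)
```

```text
[[614.7  56.   72. ]
 [647.5  54.6  72. ]
 [632.   86.6  85. ]
 [629.6  25.1  85. ]
 [627.9 -21.3  77. ]]
t 3.63 tcp [627.1  52.5 159.2] yaw 87.51 tilt [-0.002 -0.    -1.   ] F [0.9 0.1 1.3] w 87.7 q [ 0.06  0.52  1.67 -0.    0.95  0.11]
shift [0.0025 0.0005 0.0842] roll 0.0001 n 2.020741156318616 0.0007397246953683993
```

Call:
{"op": "move_arm", "data": {
  "deltas": [
    [0,0.0025,0.0025,0.035,0],
    [0,0.0025,0.0025,0.07,0],
    [0,0.0025,0.0025,0.084,0],
    [0,0.0025,0.0025,0.084,0],
    [0,0.0025,0.0025,0.084,0]
  ]
}}

```text
t: 4.05
ee_pos: [631.0, 54.9, 77.1]
orientation: [2.269, 2.172, 0.001]
ft_force: [0.5, 0.5, 0.0]
width: 87.9
```

Run:
```python
from h import *
im=get_image("wrist");cv2.imwrite("pics/w4.png",im)
go(629.5,55,75,87.5)
```

```text
t 4.1 tcp [631.7  55.1  77.9] yaw 87.5 tilt [ 0.003  0.    -1.   ] F [ 0.8 -0.4  0.1] w 87.5 q [0.07 0.64 1.69 0.   0.81 0.11]
shift [-0.0002 -0.0022  0.0029] roll -0.0001 n 0.08841869155401488 0.0005721008431019504
```

View pics/w4.png

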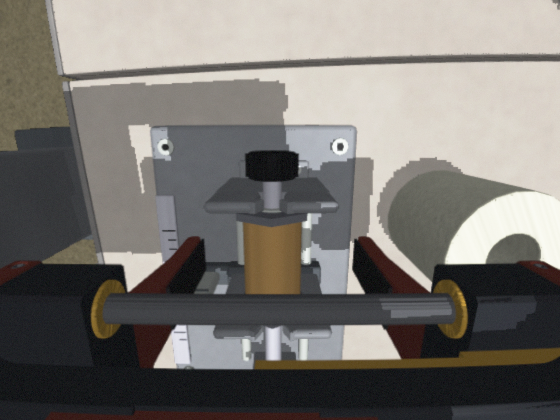

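Run:
```python
from h import *
print(calibration("wrist")["intrinsics"])
print(unproj("wrist",[[243.5,270],[301,270],[272.3,250],[272.5,165]],[72,72,80,80]).round(1))
go(629,55,75,87.5)
```

```text
[[294.58734286   0.         278.75282885]
 [  0.         294.58734286 210.63360391]
 [  0.           0.           1.        ]]
[[611.1  48.8  72. ]
 [644.1  47.3  72. ]
 [628.6  63.7  80. ]
 [630.9 108.7  80. ]]
t 4.1 tcp [631.7  55.1  77.9] yaw 87.5 tilt [ 0.003  0.    -1.   ] F [ 0.8 -0.4  0.1] w 87.5 q [0.07 0.64 1.69 0.   0.81 0.11]
shift [-0.0002 -0.0027  0.0029] roll -0.0001 n 0.09614980890266259 0.0005721008431019504
```

Call:
{"op": "move_arm", "data": {
  "deltas": [
    [0,0,-0.002,0.002,0],
    [0,0,-0.002,0.002,0],
    [0,0,-0.002,0.002,0]
  ]
}}

```text
t: 4.35
ee_pos: [628.9, 55.3, 75.1]
orientation: [2.268, 2.172, 0.002]
ft_force: [0.4, -0.1, 0.4]
width: 87.8
```

Run:
```python
from h import *
go(628,55,75,87.5)
```

```text
t 4.35 tcp [628.9  55.3  75.1] yaw 87.51 tilt [ 0.002  0.    -1.   ] F [ 0.4 -0.1  0.4] w 87.8 q [0.07 0.64 1.7  0.   0.8  0.11]
shift [-0.0004 -0.0009  0.0001] roll 0.0002 n 0.02318494077447366 0.0019220531825363504
```

Call:
{"op": "move_arm", "data": {
  "deltas": [
    [255,0,0,0,0],
    [255,0,0,0,0],
    [255,0,0,0,0],
    [255,0,0,0,0],
    [255,0,0,0,0]
  ]
}}

```text
t: 4.77
ee_pos: [628.3, 55.3, 73.6]
orientation: [-2.269, -2.173, 0.0]
ft_force: [0.6, 0.2, 0.1]
width: 58.4
```

Call:
{"op": "move_arm", "data": {
  "deltas": [
    [255,0,0,0,0],
    [255,0,0,0,0],
    [255,0,0,0,0],
    [255,0,0,0,0],
    [255,0,0,0,0]
  ]
}}

```text
t: 5.18
ee_pos: [628.2, 55.3, 73.6]
orientation: [-2.269, -2.173, 0.0]
ft_force: [0.3, 0.1, -1.1]
width: 31.4
```

Run:
```python
from h import *
go(628,55,130,87.5)
```

```text
t 5.18 tcp [628.2  55.3  73.6] yaw 87.51 tilt [-0.  0. -1.] F [ 0.3  0.1 -1.1] w 31.4 q [0.07 0.64 1.7  0.   0.8  0.11]
shift [-0.0003 -0.0002 -0.0564] roll 0.0002 n 1.351521870289555 0.0016137984681134758
```

Call:
{"op": "move_arm", "data": {
  "deltas": [
    [255,0,0,0,0],
    [255,0,0,0,0],
    [255,0,0,-0.01,0],
    [255,0,0,-0.025,0],
    [255,0,0,-0.04,0]
  ]
}}

```text
t: 5.6
ee_pos: [627.8, 55.3, 114.1]
orientation: [-2.268, -2.172, 0.002]
ft_force: [0.4, 0.0, -1.6]
width: 31.5
```

Call:
{"op": "move_arm", "data": {
  "deltas": [
    [255,0,0,-0.02,0],
    [255,0,0,-0.04,0],
    [255,0,0,-0.05,0],
    [255,0,0,-0.05,0]
  ]
}}

```text
t: 5.93
ee_pos: [629.9, 55.4, 166.7]
orientation: [2.267, 2.171, 0.006]
ft_force: [0.4, 0.2, -1.8]
width: 31.5
```

Run:
```python
from h import *
cv2.imwrite("pics/w5.png",get_image("wrist"))
im=get_image("scene");cv2.imwrite("pics/s5.png",cv2.resize(im[140:300,180:400],None,fx=3.4,fy=3.4))
r=place_of("wrist","spindle");print([(d["conf"],np.round(d["location"],1)) for d in r])
r=place_of("scene","spindle");print([(d["conf"],np.round(d["location"],1)) for d in r])
go(628,55,164,87.5)
```

```text
[(0.73, array([628.4,  55.8, 164.7])), (0.59, array([574.6,  28.8,  60.9]))]
[(0.65, array([630.2,  56.2, 181.9])), (0.46, array([632.7,  55. , 164.8]))]
t 6.13 tcp [627.4  55.2 162.4] yaw 87.51 tilt [-0.002 -0.    -1.   ] F [ 0.   0.6 -2.2] w 31.7 q [0.07 0.52 1.67 0.   0.96 0.11]
shift [-0.0002  0.0006 -0.0016] roll 0.0002 n 0.0404498095999424 0.0016348857738201676
```

View pics/w5.png

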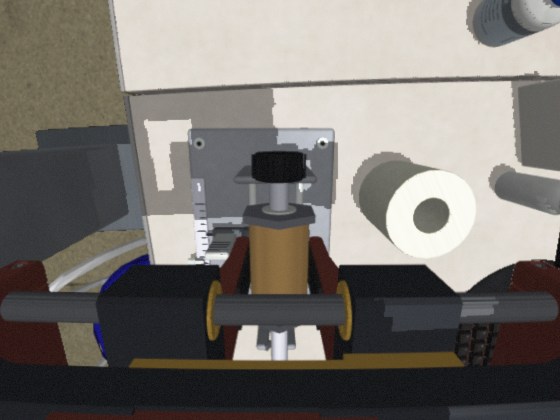

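View pics/s5.png

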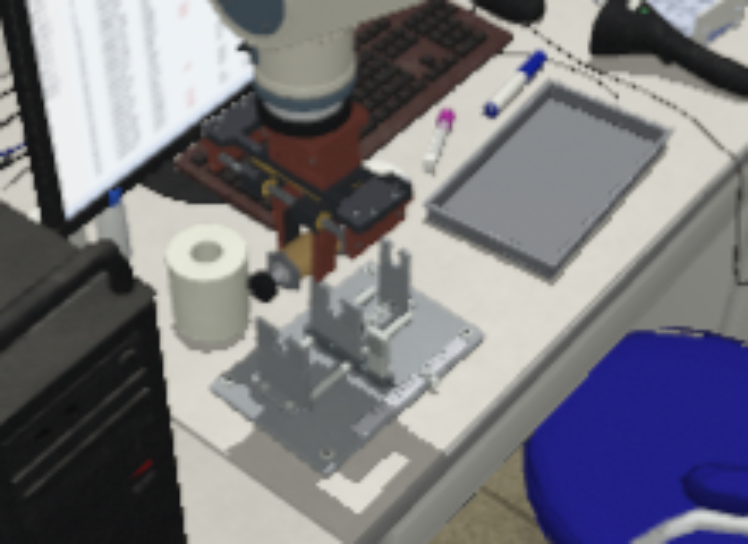

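Lifted: the spindle is level in the jaws, clear of the slots, in both views. Carrying it to the tray.

Run:
```python
from h import *
go(607.7,-287,162,94)
```

```text
t 6.13 tcp [627.4  55.2 162.4] yaw 87.51 tilt [-0.002 -0.    -1.   ] F [ 0.   0.6 -2.2] w 31.7 q [0.07 0.52 1.67 0.   0.96 0.11]
shift [-0.3428 -0.0048  0.0005] roll -0.1132 n 8.220342438123282 0.9061863432764592
```

Call:
{"op": "move_arm", "data": {
  "deltas": [
    [255,-0.01,0,0,0],
    [255,-0.03,0,0,-0.01],
    [255,-0.055,-0.001,0,-0.02],
    [255,-0.085,-0.001,0,-0.03],
    [255,-0.115,-0.001,0,-0.04]
  ]
}}

```text
t: 6.55
ee_pos: [621.4, -60.9, 162.5]
orientation: [-2.223, -2.218, 0.002]
ft_force: [1.0, 0.1, -1.7]
width: 31.5
```

Call:
{"op": "move_arm", "data": {
  "deltas": [
    [255,-0.03,0,0,-0.01],
    [255,-0.06,0,0,-0.02],
    [255,-0.09,0,0,-0.03],
    [255,-0.12,0,0,-0.04],
    [255,-0.15,0,0,-0.05]
  ]
}}

```text
t: 6.97
ee_pos: [620.7, -211.6, 162.5]
orientation: [-2.168, -2.272, 0.001]
ft_force: [-0.1, -0.2, -1.5]
width: 31.6
```

Run:
```python
from h import *
go(607.7,-287,162,94)
```

```text
t 6.97 tcp [ 620.7 -211.6  162.5] yaw 92.69 tilt [-0.002  0.001 -1.   ] F [-0.1 -0.2 -1.5] w 31.6 q [-0.35  0.55  1.61 -0.    0.98 -0.39]
shift [-0.0747 -0.0166  0.0005] roll -0.0229 n 1.836053703445353 0.18346821955320464
```

Call:
{"op": "move_arm", "data": {
  "deltas": [
    [255,-0.025,-0.006,0,-0.01],
    [255,-0.045,-0.012,0,-0.02],
    [255,-0.065,-0.015,0,-0.023],
    [255,-0.075,-0.0165,0,-0.023],
    [255,-0.075,-0.0165,0,-0.023]
  ]
}}

```text
t: 7.38
ee_pos: [607.9, -287.5, 162.7]
orientation: [-2.145, -2.294, 0.001]
ft_force: [0.2, 0.5, -1.4]
width: 31.4
```

Run:
```python
from h import *
im=get_image("wrist");cv2.imwrite("pics/w6.png",im)
for n in ("tray","spindle"):
  r=place_of("wrist",n);print(n,[(d["conf"],np.round(d["location"],1)) for d in r])
go(607.7,-287,162,94)
```

```text
tray []
spindle []
t 7.53 tcp [ 608.6 -284.4  163.1] yaw 93.99 tilt [-0.001  0.001 -1.   ] F [-0.3 -0.6 -2.1] w 31.3 q [-0.46  0.57  1.57  0.    1.   -0.52]
shift [-0.0025 -0.0011  0.0011] roll -0.0001 n 0.07048816409744439 0.0011563843501174527
```

View pics/w6.png

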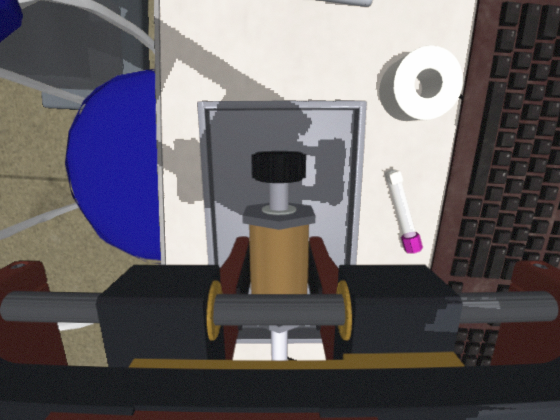

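Run:
```python
from h import *
p=unproj("wrist",[[199.5,102],[366,101],[207.5,255],[357.5,255]],[24]*4);print(p.round(1))
y=np.radians(94);u=np.array([np.cos(y),np.sin(y)])
print((p[0]+p[1])[:2]/2-u*128,np.degrees(np.arctan2(*(p[1]-p[0])[[1,0]])))
go(607.7,-287,25,94)
```

```text
[[ 528.2 -192.3   24. ]
 [ 682.4 -180.5   24. ]
 [ 537.3 -344.8   24. ]
 [ 695.3 -333.7   24. ]]
[ 614.24203465 -314.09934184] 4.355318893085287
t 7.53 tcp [ 608.6 -284.4  163.1] yaw 93.99 tilt [-0.001  0.001 -1.   ] F [-0.3 -0.6 -2.1] w 31.3 q [-0.46  0.57  1.57  0.    1.   -0.52]
shift [-0.0026 -0.0009  0.1381] roll -0.0001 n 3.3128285327312783 0.0011563843501174527
```

Call:
{"op": "move_arm", "data": {
  "deltas": [
    [255,0,0,0.025,0],
    [255,0,0,0.055,0],
    [255,0,0,0.085,0],
    [255,0,0,0.11,0],
    [255,0,0,0.12,0]
  ]
}}

```text
t: 7.95
ee_pos: [606.9, -282.6, 39.9]
orientation: [-2.137, -2.295, 0.002]
ft_force: [-1.1, -0.5, -1.6]
width: 31.3
```

Call:
{"op": "move_arm", "data": {
  "deltas": [
    [255,0,0,0.004,0],
    [255,0,0,0.008,0],
    [255,0,0,0.01,0],
    [255,0,0,0.01,0],
    [255,0,0,0.01,0]
  ]
}}

```text
t: 8.37
ee_pos: [609.6, -285.5, 35.0]
orientation: [2.141, 2.296, 0.001]
ft_force: [0.5, 0.3, -0.8]
width: 31.3
```

Run:
```python
from h import *
cv2.imwrite("pics/w7.png",get_image("wrist"))
im=get_image("scene");cv2.imwrite("pics/s7.png",cv2.resize(im[120:270,240:440],None,fx=3.4,fy=3.4))
go(608.6,-284.5,25,94)
```

```text
t 8.47 tcp [ 609.4 -285.6   34.9] yaw 93.98 tilt [ 0.002 -0.001 -1.   ] F [-0.1  0.2 -0.8] w 31.4 q [-0.46  0.75  1.6   0.    0.79 -0.53]
shift [ 0.0011 -0.0008  0.0099] roll -0.0003 n 0.23879873282852387 0.0023574089799762734
```

View pics/w7.png

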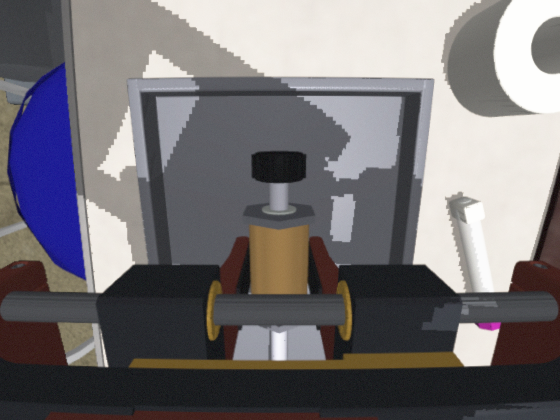

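View pics/s7.png

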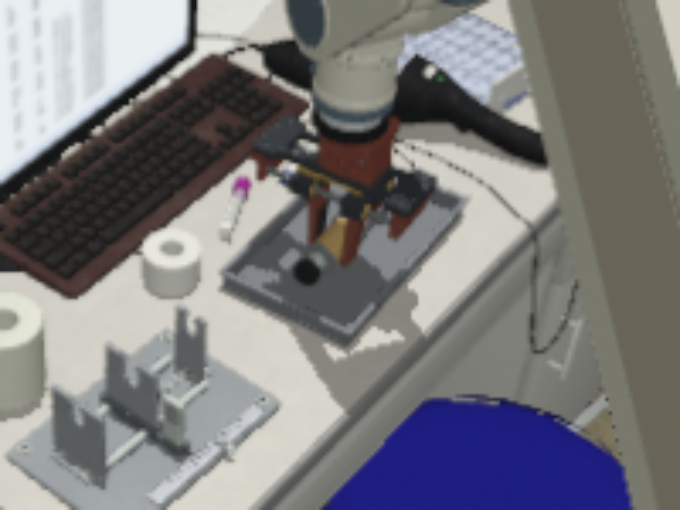

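Call:
{"op": "move_arm", "data": {
  "deltas": [
    [255,0,0,0.003,0],
    [255,0,0,0.006,0],
    [255,0,0,0.007,0],
    [255,0,0,0.007,0]
  ]
}}

```text
t: 8.8
ee_pos: [608.5, -285.2, 26.2]
orientation: [-2.142, -2.297, 0.0]
ft_force: [0.9, 0.3, -0.7]
width: 31.4
```

Call:
{"op": "move_arm", "data": {
  "deltas": [
    [255,0,0,0.001,0],
    [255,0,0,0.002,0],
    [255,0,0,0.002,0],
    [255,0,0,0.002,0]
  ]
}}

```text
t: 9.13
ee_pos: [608.9, -285.3, 25.1]
orientation: [2.143, 2.297, 0.0]
ft_force: [-2.1, -0.4, 2.6]
width: 31.2
```

Call:
{"op": "move_arm", "data": {
  "deltas": [
    [255,0,0,0.0005,0],
    [255,0,0,0.0005,0],
    [110,0,0,0.0005,0],
    [110,0,0,0.0005,0],
    [110,0,0,0.0005,0]
  ]
}}

```text
t: 9.55
ee_pos: [609.0, -285.3, 24.1]
orientation: [2.143, 2.297, 0.0]
ft_force: [1.0, -0.0, -0.6]
width: 47.5
```

Call:
{"op": "move_arm", "data": {
  "deltas": [
    [110,0,0,0,0],
    [110,0,0,0,0],
    [110,0,0,0,0],
    [110,0,0,0,0]
  ]
}}

```text
t: 9.88
ee_pos: [608.8, -285.2, 24.1]
orientation: [-2.143, -2.297, 0.0]
ft_force: [0.6, -0.1, 0.2]
width: 49.9
```

Run:
```python
from h import *
cv2.imwrite("pics/w8.png",get_image("wrist"))
go(608.6,-284.5,180,94)
```

```text
t 9.93 tcp [ 608.8 -285.2   24.1] yaw 93.99 tilt [-0.  0. -1.] F [ 0.2 -0.7 -0.4] w 49.5 q [-0.46  0.76  1.61  0.    0.78 -0.53]
shift [ 0.0007 -0.0002 -0.1559] roll -0.0002 n 3.738772988270933 0.0017869776120534038
```

View pics/w8.png

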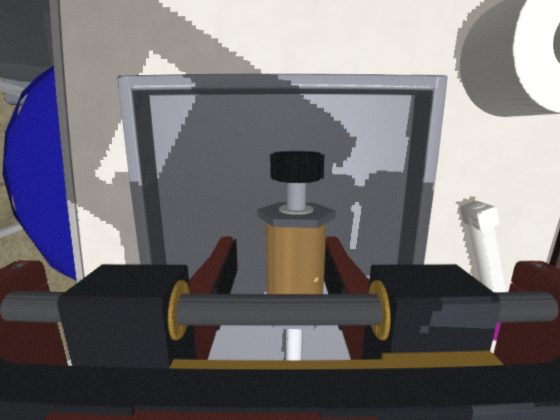

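The spindle has rolled slightly towards the right finger (core at column 296). I'll open fully, check, then rise.

Call:
{"op": "move_arm", "data": {
  "deltas": [
    [0,0,0,0,0],
    [0,0,0,0,0],
    [0,0,0,0,0],
    [0,0,0,0,0],
    [0,0,0,0,0]
  ]
}}

```text
t: 10.35
ee_pos: [608.8, -285.2, 24.2]
orientation: [-2.143, -2.297, 0.0]
ft_force: [-0.9, -0.5, -0.1]
width: 79.6
```

Run:
```python
from h import *
cv2.imwrite("pics/w9.png",get_image("wrist"))
go(608.6,-284.5,180,94)
```

```text
t 10.4 tcp [ 608.8 -285.3   24.2] yaw 93.99 tilt [ 0. -0. -1.] F [ 0.1  0.7 -0.3] w 84.0 q [-0.46  0.76  1.61  0.    0.78 -0.53]
shift [ 0.0008 -0.0002 -0.1558] roll -0.0002 n 3.7361990890598897 0.0015519389035574544
```

View pics/w9.png

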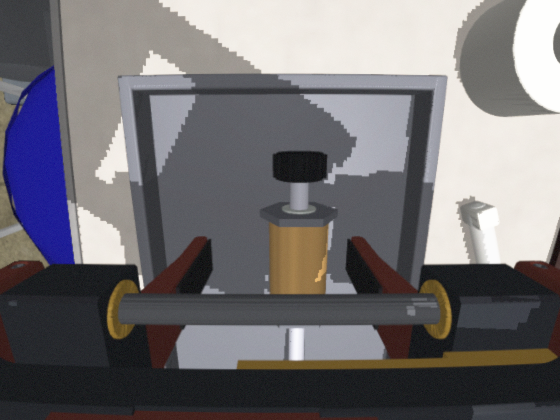

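Call:
{"op": "move_arm", "data": {
  "deltas": [
    [0,0,0,-0.025,0],
    [0,0,0,-0.06,0],
    [0,0,0,-0.1,0],
    [0,0,0,-0.14,0],
    [0,0,0,-0.176,0]
  ]
}}

```text
t: 10.82
ee_pos: [608.8, -285.3, 202.5]
orientation: [2.142, 2.297, 0.0]
ft_force: [0.6, -0.1, -0.0]
width: 88.0
```

Run:
```python
from h import *
cv2.imwrite("pics/w10.png",get_image("wrist"))
r=place_of("wrist","spindle");print([(d["conf"],np.round(d["location"],1)) for d in r])
go(574.5,23,200,177.6)
```

```text
[(0.63, array([ 616.7, -286.5,   19. ]))]
t 10.92 tcp [ 612.4 -286.9  207.7] yaw 93.99 tilt [ 0.011 -0.005 -1.   ] F [ 0.4 -0.1  0.1] w 88.1 q [-0.46  0.52  1.54  0.    1.07 -0.53]
shift [ 0.3119 -0.0163  0.0056] roll -1.4593 n 7.489966778130648 11.677832145575014
```

View pics/w10.png

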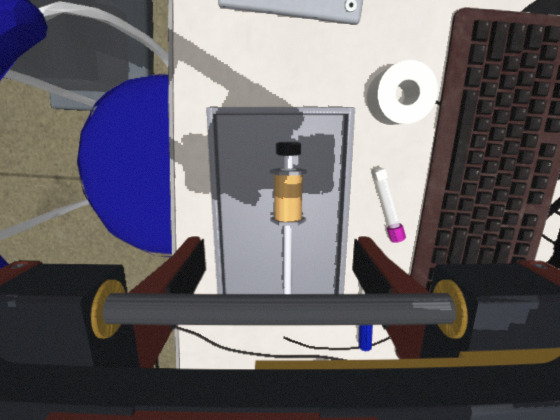

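The spindle lies flat in the tray at about (617,-286). Next is the guide.

Call:
{"op": "move_arm", "data": {
  "deltas": [
    [0,0.015,-0.002,0,-0.12],
    [0,0.04,-0.003,0,-0.24],
    [0,0.07,-0.005,0,-0.36],
    [0,0.1,-0.006,0,-0.48],
    [0,0.13,-0.008,0,-0.6]
  ]
}}

```text
t: 11.33
ee_pos: [591.0, -154.9, 199.2]
orientation: [-1.36, -2.831, 0.0]
ft_force: [0.2, 0.4, -0.1]
width: 87.8
```

Run:
```python
from h import *
go(574.5,23,200,177.6)
```

```text
t 11.33 tcp [ 591.  -154.9  199.2] yaw 128.67 tilt [-0.001  0.    -1.   ] F [ 0.2  0.4 -0.1] w 87.8 q [-0.28  0.45  1.69  0.    1.01 -0.95]
shift [ 0.1492  0.0983 -0.0007] roll -0.8541 n 4.285687577275597 6.834351699333283
```

Call:
{"op": "move_arm", "data": {
  "deltas": [
    [0,0.024,0.016,0,-0.12],
    [0,0.048,0.032,0,-0.24],
    [0,0.072,0.048,0,-0.36],
    [0,0.096,0.064,0,-0.48],
    [0,0.12,0.08,0,-0.6]
  ]
}}

```text
t: 11.75
ee_pos: [579.2, -11.0, 199.3]
orientation: [-0.462, -3.106, 0.0]
ft_force: [0.4, 0.6, 0.4]
width: 87.9
```

Run:
```python
from h import *
go(574.5,23,200,177.6)
```

```text
t 11.75 tcp [579.2 -11.  199.3] yaw 163.08 tilt [-0.001  0.    -1.   ] F [0.4 0.6 0.4] w 87.9 q [-0.04  0.4   1.76  0.    0.98 -1.32]
shift [ 0.0144  0.0312 -0.0007] roll -0.2535 n 0.8236570037265812 2.0283628901316906
```

Call:
{"op": "move_arm", "data": {
  "deltas": [
    [0,0.006,0.014,0,-0.12],
    [0,0.011,0.026,0,-0.24],
    [0,0.0144,0.031,0,-0.2535],
    [0,0.0144,0.031,0,-0.2535],
    [0,0.0144,0.031,0,-0.2535]
  ]
}}

```text
t: 12.17
ee_pos: [575.2, 21.3, 199.7]
orientation: [-0.079, -3.14, 0.0]
ft_force: [-0.7, 0.1, 0.6]
width: 88.0
```

Run:
```python
from h import *
im=get_image("wrist");cv2.imwrite("pics/w11.png",im)
for n in["guide_pointer","guide_tab","index_clip","holder"]:
    r=place_of("wrist",n);print(n,[(round(d["conf"],2),np.round(d["location"],1).tolist()) for d in r[:2]])
go(574.5,23,62,177.6)
cv2.imwrite("pics/w11z.png",cv2.resize(im[120:300,180:420],None,fx=3.3,fy=3.3,interpolation=cv2.INTER_CUBIC))
```

```text
guide_pointer [(0.62, [550.7, 21.6, 18.4])]
guide_tab [(0.78, [573.6, 22.2, 62.1])]
index_clip [(0.68, [543.2, -9.5, 19.2])]
holder [(0.59, [627.9, 27.6, -3.0])]
t 12.42 tcp [575.6  20.7 200.1] yaw 177.15 tilt [ 0. -0. -1.] F [ 0.3 -0.2  0.8] w 88.0 q [ 0.02  0.4   1.77 -0.    0.98 -1.51]
shift [0.0012 0.0023 0.1381] roll -0.0079 n 3.312765949683501 0.06326228437222992
```

View pics/w11.png

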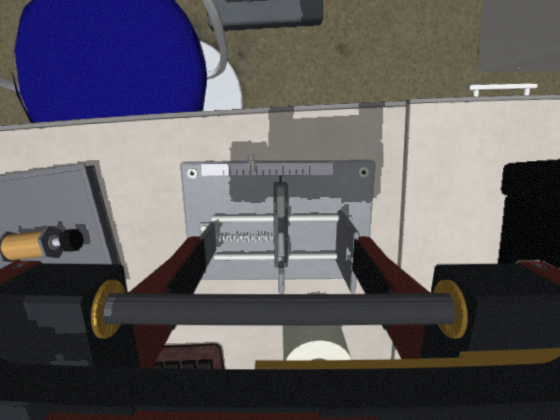

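View pics/w11z.png

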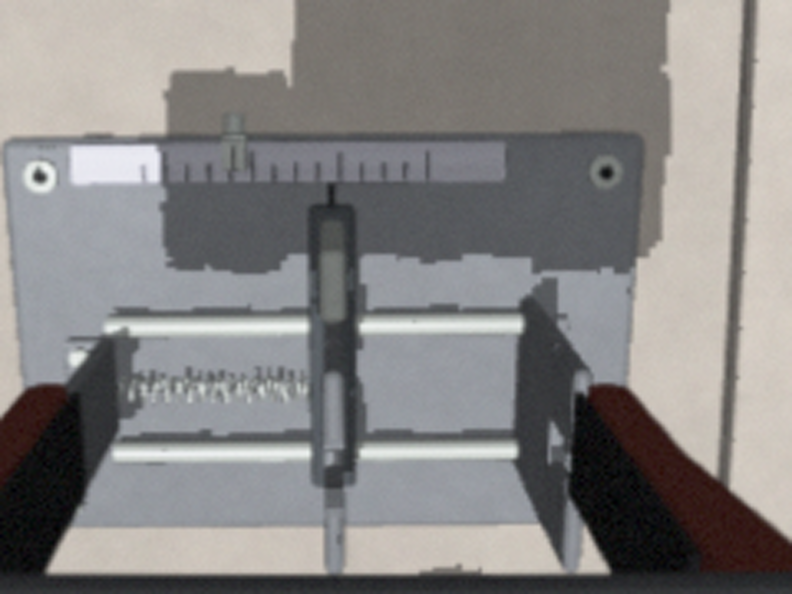

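Run:
```python
from h import *
c=lambda *q:[[180+(x+.5)/3.3-.5,120+(y+.5)/3.3-.5] for x,y in q]
p=unproj("wrist",c((331,186),(236,168),(234,120),(9,145),(639,140),(340,155),(144,165)),[17,17,17,10,10,12,12]);print(p.round(1))
d=p[4]-p[3];print(np.linalg.norm(d),np.degrees(np.arctan2(d[1],d[0]))-90)
y=np.radians(-2.4);Rm=np.array([[np.cos(y),-np.sin(y)],[np.sin(y),np.cos(y)]])
print(((p[:,:2]-[627,26.5])@Rm).round(1))
go(574.5,23,62,177.6)
```

```text
[[553.2  22.7  17. ]
 [545.5  -9.4  17. ]
 [529.3  -8.9  17. ]
 [534.2 -88.5  10. ]
 [543.3 130.3  10. ]
 [543.4  26.3  12. ]
 [543.4 -41.7  12. ]]
218.97803306874954 -2.392419469335266
[[ -73.5   -6.9]
 [ -80.   -39.3]
 [ -96.2  -39.5]
 [ -87.9 -118.8]
 [ -87.9  100.2]
 [ -83.5   -3.7]
 [ -80.7  -71.6]]
t 12.42 tcp [575.6  20.7 200.1] yaw 177.15 tilt [ 0. -0. -1.] F [ 0.3 -0.2  0.8] w 88.0 q [ 0.02  0.4   1.77 -0.    0.98 -1.51]
shift [0.0012 0.0023 0.1381] roll -0.0079 n 3.312765949683501 0.06326228437222992
```

Call:
{"op": "move_arm", "data": {
  "deltas": [
    [0,0.001,0.0015,0.03,-0.007],
    [0,0.001,0.0015,0.065,-0.007],
    [0,0.001,0.0015,0.1,-0.007],
    [0,0.001,0.0015,0.125,-0.007],
    [0,0.001,0.0015,0.14,-0.007]
  ]
}}

```text
t: 12.83
ee_pos: [572.9, 22.4, 57.2]
orientation: [-0.066, -3.137, 0.0]
ft_force: [0.1, 0.1, -0.0]
width: 87.9
```

Call:
{"op": "move_arm", "data": {
  "deltas": [
    [0,0,0,0,0],
    [0,0,0,0,0]
  ]
}}

```text
t: 13.0
ee_pos: [574.2, 22.6, 59.6]
orientation: [-0.066, -3.139, 0.0]
ft_force: [-0.2, 0.9, 0.9]
width: 88.4
```

Run:
```python
from h import *
im=get_image("wrist");cv2.imwrite("pics/w12.png",im)
go(574.5,22,60,177.6)
```

```text
t 13.05 tcp [575.1  22.7  60.7] yaw 177.62 tilt [ 0.001 -0.    -1.   ] F [-0.   0.1  0.7] w 87.9 q [ 0.02  0.6   1.83 -0.    0.7  -1.51]
shift [ 0.0005 -0.0007  0.0007] roll 0.0004 n 0.027403231672931846 0.003208327670650619
```

View pics/w12.png

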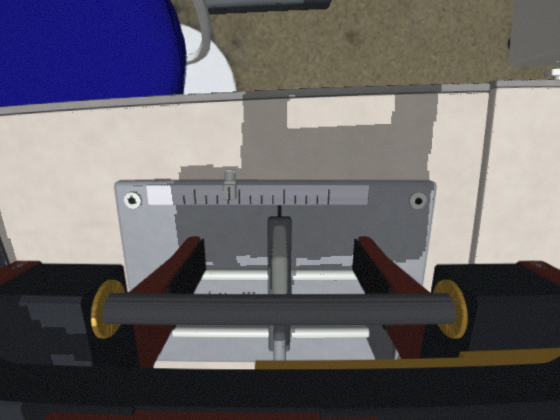

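The tab is centred between the jaws. The pointer tip is at (279,207) and the clip at (230,193).

Call:
{"op": "move_arm", "data": {
  "deltas": [
    [255,0,0,0,0],
    [255,0,0,0,0],
    [255,0,0,0,0],
    [255,0,0,0,0],
    [255,0,0,0,0]
  ]
}}

```text
t: 13.47
ee_pos: [574.9, 23.1, 60.8]
orientation: [0.064, 3.14, 0.0]
ft_force: [0.5, 0.6, 0.4]
width: 57.8
```

Call:
{"op": "move_arm", "data": {
  "deltas": [
    [255,0,0,0,0],
    [255,0,0,0,0],
    [255,0,0,0,0],
    [255,0,0,0,0],
    [255,0,0,0,0]
  ]
}}

```text
t: 13.88
ee_pos: [574.5, 23.1, 60.1]
orientation: [-0.064, -3.141, -0.0]
ft_force: [0.2, -0.3, 0.0]
width: 24.8
```

Call:
{"op": "move_arm", "data": {
  "deltas": [
    [255,0,0,0,0],
    [255,0,0,0,0],
    [255,0,0,0,0],
    [255,0,0,0,0],
    [255,0,0,0,0]
  ]
}}

```text
t: 14.3
ee_pos: [574.5, 22.9, 60.1]
orientation: [-0.064, -3.141, 0.0]
ft_force: [0.7, -2.9, -0.6]
width: 7.9
```

Run:
```python
from h import *
im=get_image("wrist");cv2.imwrite("pics/w13.png",cv2.resize(im[150:270,180:330],None,fx=4,fy=4,interpolation=cv2.INTER_CUBIC))
go(574.5,22,60,177.6)
for n in["guide_pointer","index_clip"]:
    r=place_of("wrist",n);print(n,[(round(d["conf"],2),np.round(d["location"],1).tolist()) for d in r[:2]])
```

```text
t 14.35 tcp [574.5  22.9  60.1] yaw 177.66 tilt [-0. -0. -1.] F [-0.3 -2.7 -1.9] w 7.8 q [ 0.02  0.6   1.83 -0.    0.7  -1.51]
shift [-0.     -0.0009  0.0001] roll 0.0011 n 0.02134972680764075 0.008438666386682083
guide_pointer [(0.61, [554.8, 23.5, 16.1])]
index_clip [(0.75, [547.8, -7.2, 21.0])]
```

View pics/w13.png

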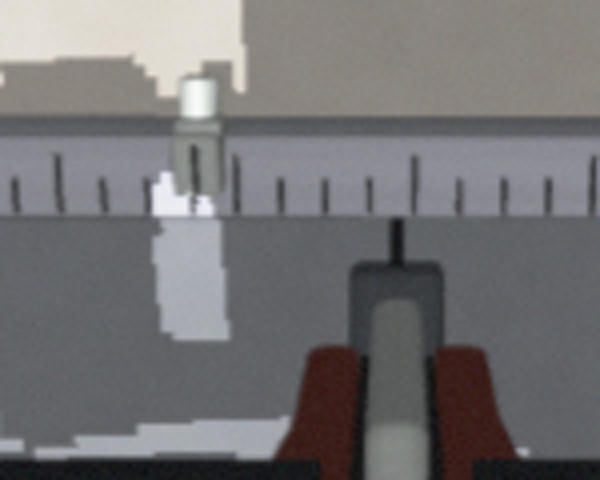

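Call:
{"op": "move_arm", "data": {
  "deltas": [
    [255,0,-0.003,0,0],
    [255,0,-0.008,0,0],
    [255,0,-0.014,0,0],
    [255,0,-0.02,0,0],
    [255,0,-0.026,0,0]
  ]
}}

```text
t: 14.87
ee_pos: [573.4, -2.8, 60.2]
orientation: [-0.064, -3.141, -0.001]
ft_force: [0.4, 5.1, -1.0]
width: 8.1
```

Call:
{"op": "move_arm", "data": {
  "deltas": [
    [255,0,-0.003,0,0],
    [255,0,-0.005,0,0],
    [255,0,-0.006,0,0],
    [255,0,-0.006,0,0],
    [255,0,-0.006,0,0]
  ]
}}

```text
t: 15.28
ee_pos: [573.2, -8.7, 60.1]
orientation: [-0.065, -3.141, -0.001]
ft_force: [-0.3, 6.1, -0.7]
width: 8.1
```

Run:
```python
from h import *
im=get_image("wrist");cv2.imwrite("pics/w14.png",cv2.resize(im[150:270,200:350],None,fx=4,fy=4,interpolation=cv2.INTER_CUBIC))
go(573.5,-9.5,60,177.6)
for n in["guide_pointer","index_clip"]:
    r=place_of("wrist",n);print(n,[(round(d["conf"],2),np.round(d["location"],1).tolist()) for d in r[:2]])
```

```text
t 15.33 tcp [573.2  -8.7  60.1] yaw 177.64 tilt [-0.     0.001 -1.   ] F [-0.2  5.6 -0.6] w 8.0 q [-0.04  0.6   1.84  0.    0.7  -1.57]
shift [-0.0003 -0.0008  0.0001] roll 0.0008 n 0.020904833939333314 0.0062438696176575275
guide_pointer [(0.61, [551.6, -4.5, 17.1])]
index_clip [(0.76, [544.8, -9.9, 16.6])]
```

View pics/w14.png

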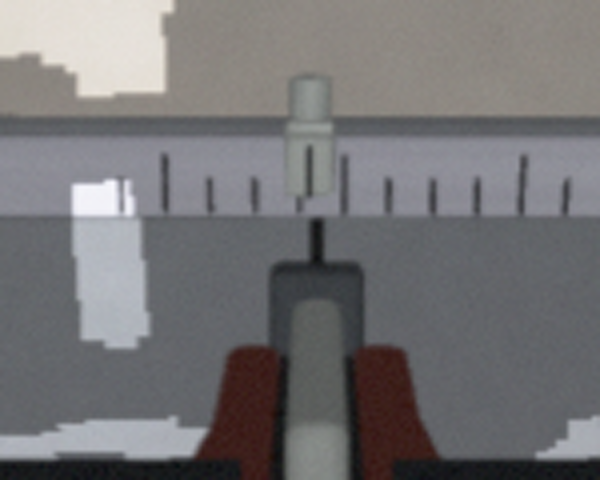

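Pointer at column 317 and clip line at 309 in the zoom, so about 1.2 mm still to go.

Call:
{"op": "move_arm", "data": {
  "deltas": [
    [255,0,-0.0006,0,0],
    [255,0,-0.0012,0,0],
    [255,0,-0.0012,0,0],
    [255,0,-0.0012,0,0],
    [255,0,-0.0012,0,0]
  ]
}}

```text
t: 15.85
ee_pos: [573.1, -9.8, 60.1]
orientation: [-0.064, -3.141, -0.001]
ft_force: [0.2, 5.4, -0.7]
width: 7.7
```

Run:
```python
from h import *
im=get_image("wrist");cv2.imwrite("pics/w15.png",cv2.resize(im[150:270,200:350],None,fx=4,fy=4,interpolation=cv2.INTER_CUBIC))
im=get_image("top");cv2.imwrite("pics/t15.png",cv2.resize(im[180:270,230:460],None,fx=3.4,fy=3.4,interpolation=cv2.INTER_CUBIC))
go(573.5,-9.5,60,177.6)
for c,n in(("wrist","guide_pointer"),("wrist","index_clip"),("top","spindle"),("top","tray")):
    r=place_of(c,n);print(n,[(round(d["conf"],2),np.round(d["location"],1).tolist()) for d in r[:2]])
```

```text
t 15.95 tcp [573.1  -9.8  60.1] yaw 177.65 tilt [-0.     0.001 -1.   ] F [ 0.4  5.9 -1.4] w 7.8 q [-0.04  0.6   1.84  0.    0.7  -1.57]
shift [-0.0004  0.0003  0.0001] roll 0.0009 n 0.012325089894800606 0.007393603028511466
guide_pointer [(0.86, [552.3, -7.5, 16.0])]
index_clip [(0.57, [542.7, -8.7, 16.2])]
spindle [(0.72, [618.7, -284.3, 22.0])]
tray [(0.72, [613.0, -316.3, 2.1]), (0.17, [743.3, -290.5, 1.8])]
```

View pics/w15.png

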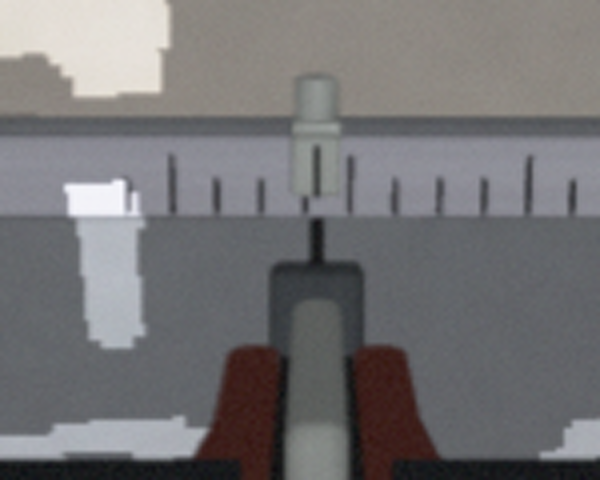

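View pics/t15.png

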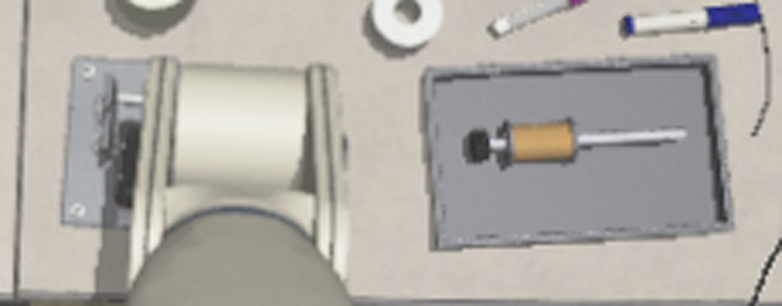

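The pointer (316) lines up with the clip's centre mark (317), and the spindle lies flat in the tray. I'll hold briefly and hand in.

Call:
{"op": "move_arm", "data": {
  "deltas": [
    [255,0,0,0,0],
    [255,0,0,0,0],
    [255,0,0,0,0],
    [255,0,0,0,0],
    [255,0,0,0,0]
  ]
}}

```text
t: 16.57
ee_pos: [573.1, -9.8, 60.1]
orientation: [-0.064, -3.141, -0.001]
ft_force: [0.8, 5.6, -1.7]
width: 8.1
```

Run:
```python
from h import *
go(573.5,-9.5,60,177.6)
print(close_job())
```

```text
t 16.57 tcp [573.1  -9.8  60.1] yaw 177.66 tilt [-0.     0.001 -1.   ] F [ 0.8  5.6 -1.7] w 8.1 q [-0.04  0.6   1.84  0.    0.7  -1.57]
shift [-0.0004  0.0003  0.0001] roll 0.001 n 0.012282284092056187 0.007723391742263905
the job is handed in; nothing more can be done
None
```

I lifted the spindle straight up out of the slots, laid it in the grey tray and let go. I then pinched the guide's tab, pulled the guide about 33 mm open to the index clip, and handed the job in at 16.6 s while still holding it.

- **Guide:** in the last wrist picture the pointer lines up with the clip's centre mark to within about 0.2 mm. The network's positions put them about 1.2 mm apart along y, which is within its error. The arm was still, pulling against about 5.6 N from the spring, with the fingers 8 mm apart on the tab.
- **Spindle:** in the last top picture it lies flat in the tray, about 6 mm across and 32 mm along from the tray's centre. It rolled about 8 mm when I opened the fingers, and has lain still since.
- **Other objects:** no contact with them was seen, but I did not measure their positions again at the end.

The networks missed the tray and spindle in one wrist picture. Estimates of the spindle's position before the grasp differed by up to about 4 mm, so I settled it from close-up pictures.

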